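# Fit a current transducer over a drive's bent output bar

## Task

Fit the large window-type current transducer (the tallest part in the parts tray, with the wide round window) to the opened drive: thread it over the free end of the bent copper output bar, slide it round the bend, turning it with the bar, and leave it standing square on its bracket, hard up against the terminal block. The other parts stand so close that in the tray it can only be taken by its two window faces; stand it on the clear bench and take it again by its two plain sides before threading it, so that no finger is left in front of the window. Leave the two other parts standing in the tray where they are.

Things in the scene. Friction and masses are not known exactly. Their poses are not given: they have to be found in the camera images.
- transducer: Grey block, 0.2 to 0.35 kg, upright in one of the tray's 3 places. Origin: centre of its underside; x = window axis, y = width, z = up. Foot 40 (x) by 60 (y), 8 mm high; case 36 by 56, 78 mm tall in all; a white connector 10 by 26 stands 5 mm higher mid-top. Round window 26 mm wide, right through along x, its centre 46 mm above the origin. Both faces alike: either may lead.
- small_transducer: Stays in the tray: the same shape but smaller, foot 34 (x) by 52 (y) mm, 62 mm tall plus a 5 mm connector, 12 mm window. Origin: centre of its underside.
- film_capacitor: Stays in the tray: solid grey box 40 (x) by 58 (y) by 68 mm tall, no window, two brass studs on top reaching 79 mm. Origin: centre of its underside.
- tray: Fixed dark tray 140 (x) by 220 (y) mm, walls 25 mm high and 4 mm thick, floor 4 mm thick. Origin: centre of its underside, on the bench. Its three parts stand in a row along its y at about -66, 0 and 66 mm, window axes about along its x. At most 15 mm is free between neighbouring cases, about 40 mm before and behind them. The bench between tray and drive is clear from 0.45 to 0.64 m ahead of the robot.
- drive: Fixed opened drive: pan from -130 to 160 mm in its x and -105 to 160 in its y; z up, origin at bench level. Horizontal bare copper bar over it, 14 mm thick, axis 103 mm above the bench, shape: see the points. All else is at most 71 mm high, but the terminal block, the grille side at y = 158 (125 mm) and the back plate at x = 158 (87 mm); under the bar at most 35 mm, but the bracket.
- bar_tip (a point): End of the bar's free, rounded end, on its axis, 30 mm outside the pan. From here the bar runs straight along the drive's +y for 75 mm to bend_outer. Axes as the drive's.
- bend_outer (a point): On the bar's axis, where the free straight length meets the bend: a quarter circle of 90 mm radius (to the bar's axis) about the point 90 mm from here in the drive's +x. It leads from the drive's +y round to its +x. Axes as the drive's.
- bend_middle (a point): On the bar's axis half way round the bend, where the bar runs at 45 degrees between the drive's +x and +y. Axes as the drive's.
- bend_inner (a point): On the bar's axis where the bend ends; from here the bar runs straight along the drive's +x for 60 mm into the terminal block. Axes as the drive's.
- bracket_home (a point): Foot of the terminal block's face under the bar's axis, 55 mm above the bench: on the flat top of the bracket, a plate reaching 54 mm from here in the drive's -x and 45 mm each side. Home, the transducer's origin is 20 mm from here in -x and the bar lies 2 mm above the window's centre. The black block is 44 deep, 129 mm high, and reaches 32 mm to -y, 118 to +y. Axes as the drive's.
Mind the look-alikes: they are no part of the job. What is shaped like the transducer but pink is not meant. Leave any green look-alike of the small_transducer alone.

How it is judged (in metres and radians):
On the way, in this order (a step that is already met when the one before it is completed fails the run):
1. the transducer is out of the tray, lifted clear of its neighbours (z of transducer in the frame of tray above 0.05 m), for 0.1 s.
2. the transducer stands upright on the bench, let go (height (world z) of transducer below 0.004 m and angle between transducer's own z axis and vertical below 0.1 rad and contact force between the fingers and transducer below 0.1 N and linear speed of transducer below 0.03 m/s), for 0.1 s.
3. it is threaded on the straight free length of the bar, before the bend (angle between the x axis of transducer and the y axis of drive, either way round below 0.4 rad and x of transducer in the frame of bar_tip between -0.012 and 0.012 m and y of transducer in the frame of bar_tip between 0.02 and 0.1 m and z of transducer in the frame of bar_tip between -0.062 and -0.03 m), for 0.05 s.
4. it is on the bend, near its middle (horizontal distance between transducer and bend_middle below 0.03 m), for 0.05 s.
At the end, for the whole second after the job is handed in: Transducer on the bar, still and upright (0.06 rad), foot flat on the bracket (3 mm) and within 3.5 mm of the terminal block, square to the bar within 0.12 rad, within 9 mm of its middle sideways. The two other tray parts upright within 30 mm of where they began (x of transducer in the frame of bracket_home between -0.0235 and -0.015 m and y of transducer in the frame of bracket_home between -0.009 and 0.009 m and z of transducer in the frame of bracket_home between -0.004 and 0.003 m and angle between the x axis of transducer and the x axis of drive, either way round below 0.12 rad and angle between transducer's own z axis and vertical below 0.06 rad and linear speed of transducer below 0.02 m/s and angular speed of transducer below 0.1 rad/s and angle between each of small_transducer, film_capacitor's own z axis and vertical below 0.1 rad and distance of each of small_transducer, film_capacitor from where it was at the start of the episode below 0.03 m); the robot touches nothing.
It fails at once if a neighbour in the tray is knocked over or moved more than 30 mm (angle between any of small_transducer, film_capacitor's own z axis and vertical above 0.5 rad or distance of any of small_transducer, film_capacitor from where it was at the start of the episode above 0.03 m).
It also fails if it takes over 56 s, if anything falls off the work surface, if the arm or the gripper's body presses on something with over 40 N, if the wrist force passes 120 N, or if a joint passes its speed limit or range.

## Robot

A 6-joint arm with a two-finger parallel gripper is mounted at the origin on the work surface. World frame = base frame: x ahead of the robot, y to its left, z up, the work surface at z = 0. Lengths are in mm, angles in rad, forces in N, time in s.
With the tool pointing down it reaches from about 350 to 875 mm from the base axis. Payload 4.2 kg.
Tool frame: the origin (TCP) lies midway between the tips of the shut fingers; the grasp point (between the pads) lies 19 mm behind it (tcp_to_grasp is the distance from the TCP to the grasp point, in mm); z points along the fingers, y is the line along which they close (so a half turn about z gives the same grasp; the last joint's range is limited). The gripper opens to 85 mm and grips with 20 to 120 N. Pads are 22 mm wide; open, the fingers measure 114 mm over their backs; the gripper's body (76 mm by 85 mm) begins 54 mm behind the grasp point. The pads swing forward as they close: fully open they stand 13 mm farther back than shut.
Start: joints at [-0.885, 0.385, 0.008, 0, -1.194, -0.259], TCP at [258.737, -568.906, 231.312] pointing down, gripper open.
Joint ranges: [-3.14, 3.14], [-1.21, 2.06], [-1.07, 1.41], [-3.16, 2.05], [-2.99, -0.16], [-3.1, 3.1]. Speed limits (rad/s): [2.79, 2.79, 3.14, 3.14, 3.14, 3.14].

## Interface

Orientations are given as a unit quaternion [x, y, z, w].
In Python, from bench import read_state, get_image, job_done, tcp_to_grasp gives the robot as it stands.
- The arm moves only by the tool jog_arm, never from a script. Its argument "plan" is a list of rows, each a list of 3 entries, a list of its own where there are three numbers: the finger opening in mm, from 0 to 85.4, then the shift along the tool's x, y, z as a fraction of full scale, then the turn, a rotation vector about the tool's x, y, z as a fraction of full scale. A call has 1 to 10 rows; each row is the pose to reach, as a shift and turn from the pose commanded when the call began, along the tool's axes at that moment; what a row does not reach only later rows make up. Full scale, the value 1, is 0.1 m for a shift and 60 degrees for a turn. A row lasts 1/8 s, in which the tool goes at most 62.5 mm and 10.7 degrees, less where a joint would pass 70% of its speed; a pose out of reach is approached as far as the arm can. A call with a number of a shift or a turn outside -1 to 1 is refused whole. A call with a gripper value outside its range is refused whole. The fingers move at their own pace and stop on an object; the grip force is fixed at half the most. Time passes only in rows, so rows that repeat a pose let the fingers close. It gives the time, the measured TCP pose, the force, the opening and the grip force at its end, in the units of the state.
- read_state(): the state, without advancing time (a new reading comes with each control period).
- get_image(name): name is "scene" or "top"; returns a dict with "img" (420x560x3 uint8, red, green, blue), "range_z" (420x560 float32, mm along the optical axis (not along the pixel's ray), 0 where there is no reading), "intrinsics" (3x3 intrinsics, pixels), "distortion" ([k1, k2, p1, p2, k3] as OpenCV has them; the pictures are not rectified), "extrinsics" (4x4, takes a point from camera to world coordinates). Camera axes: x right, y down, z forward; pixel columns grow to the right and rows downward; lengths in mm; the calibration is good to about 2 mm. A picture is of the moment at which its call begins.
- job_done(): hands the job in; it is judged then, once.
The state is a dict: "clock": time; "joints": joint angles; "joint_vel": joint speeds; "joint_efforts": joint torques, N m; "position": TCP position; "ee_rot": TCP orientation; "contact_force": force on the tool from outside, world axes, zero at the start; "wrist_torque": the same for the moment, N m; "gripper_width": finger opening in mm; "grasp_force": force on a finger pad.
Only numpy, scipy, OpenCV 4.12 (cv2) and the standard library are available. Lean on these libraries where they do the work, as an engineer would, in place of code of your own. Each camera call takes 0.05 s, during which the arm holds its last target. There are 200 camera calls.

## Working session

There is one attempt and no reset: what is moved stays moved. The work goes in short steps, Python scripts to look and compute and a tool call to move; the robot and the scene stay as the last step left them, time stands still between calls to the robot, and variables do not carry over. Pictures are saved under pics/ and viewed, at most 10 in all, crops included, and the job is handed in when it is done.

Besides the shell and the picture viewer there is one more tool, called after "Emit:" in YAML: its name, and indented under it one key for each argument. jog_arm: Moves the arm, as the interface text tells. Its arguments: {"type":"object","properties":{"plan":{"type":"array"}},"required":["plan"]}

```bash
ls; mkdir -p pics; cat > h.py <<'E'
import numpy as np, cv2
from bench import read_state, get_image, job_done, tcp_to_grasp
from scipy.spatial.transform import Rotation as R
def cloud(g):
    h,w=g['range_z'].shape
    u,v=np.meshgrid(np.arange(w),np.arange(h))
    p=cv2.undistortPoints(np.stack([u,v],-1).reshape(-1,1,2).astype(float),np.array(g['intrinsics']),np.array(g['distortion'])).reshape(h,w,2)
    z=g['range_z']
    c=np.dstack([p*z[...,None],z,np.ones_like(z)])
    P=(c@np.array(g['extrinsics']).T)[...,:3]
    P[z==0]=np.nan
    return P
E
python3 - <<'E'
from h import *
for n in('top','scene'):
    g=get_image(n); cv2.imwrite(f'pics/{n}0.png',g['img'][...,::-1]); np.savez(f'{n}0.npz',P=cloud(g),img=g['img']); print(n,np.round(np.array(g['extrinsics']),2).tolist(),np.array(g['intrinsics'])[0,0],(g['range_z']==0).mean())
print(read_state(),tcp_to_grasp)
E
```

```text
pics
top [[0.01, -0.99, 0.11, 390.98], [-1.0, -0.02, -0.01, -124.0], [0.01, -0.11, -0.99, 1304.21], [0.0, 0.0, 0.0, 1.0]] 457.2014605023648 0.0039625850340136055
scene [[0.55, 0.6, -0.58, 1335.35], [0.84, -0.39, 0.38, -667.94], [0.0, -0.69, -0.72, 1135.8], [0.0, 0.0, 0.0, 1.0]] 520.4684060787632 0.004277210884353741
{'clock': 0.1, 'joints': array([-8.85393846e-01,  3.85449075e-01,  6.75373140e-03, -4.16208063e-04,
       -1.19401392e+00, -2.58598151e-01]), 'joint_vel': array([ 0.00149703, -0.00372275,  0.00203391,  0.00153227,  0.0001773 ,
       -0.00140708]), 'joint_efforts': array([-5.19767382e-04, -3.93319488e+01,  1.88927954e+01,  4.19793338e+00,
       -2.58954686e-03,  2.78287260e-06]), 'position': array([ 258.51621818, -568.44792672,  230.34880508]), 'ee_rot': array([-2.11710996e-01,  9.77331828e-01,  9.39836817e-04, -2.62593385e-04]), 'contact_force': array([ 0.34650598, -0.09636162, -0.06627022]), 'wrist_torque': array([ 0.01376051, -0.00937955, -0.01656027]), 'grasp_force': 0.0, 'gripper_width': 85.44255757694393} 18.700000000000003
```

View pics/top0.png

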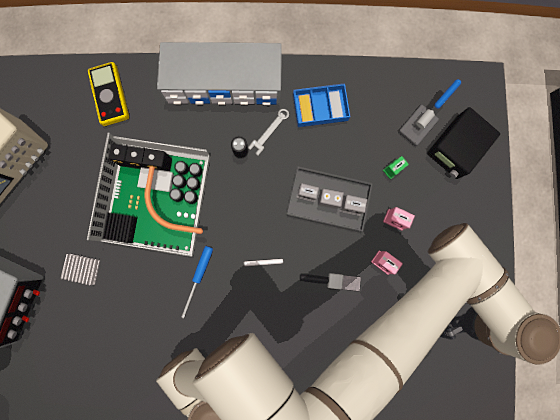

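View pics/scene0.png

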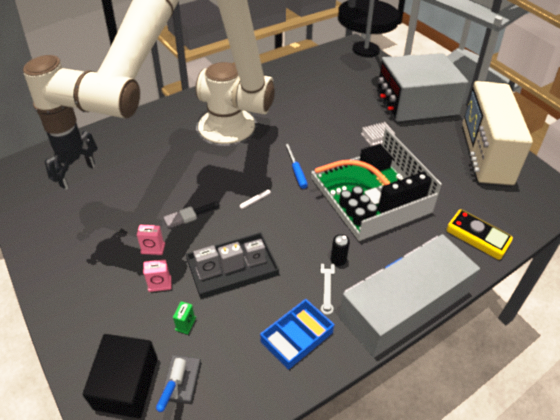

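The top view shows the drive at (90–208, 137–255), with the bar tip at about (203,230) and the bar bending up to the terminal block at (150,160). The tray is at (330,198) with parts at (310,190), (333,197) and (356,204). The pink and green look-alikes are to its right.

```bash
cat > m.py <<'E'
from h import *
def comp(P,m,minn=8):
    n,l,s,c=cv2.connectedComponentsWithStats(m.astype(np.uint8),connectivity=4)
    for i in range(1,n):
        if s[i,4]<minn: continue
        q=P[l==i]; r=cv2.minAreaRect(q[:,:2].astype(np.float32))
        print(s[i,4],'px',np.round(c[i]),'mean',np.round(q.mean(0),1),'rect',np.round(r[0],1),np.round(r[1],1),round(r[2],1))
for n in('top','scene'):
    d=np.load(n+'0.npz'); P=d['P']; img=d['img'].astype(int); hsv=cv2.cvtColor(d['img'],cv2.COLOR_RGB2HSV)
    x,y,z=P[...,0],P[...,1],P[...,2]
    b=(x>450)&(x<660)&(y>-240)&(y<50)
    print(n,'bench z',np.nanmedian(z[(x>450)&(x<600)&(y>0)&(y<60)]))
    for lo,hi in((17,32),(58,69),(69.5,76),(76,84),(84,92)):
        print('h',lo,hi); comp(P,b&(z>lo)&(z<hi))
    print('bar'); 
    m=(hsv[...,0]<15)&(hsv[...,1]>110)&(z>90)&(z<120)&(y>80)
    comp(P,m,30)
    m2=(x>450)&(y>80)&(y<500)&(z>120)&(z<140)
    print('block top / grille'); comp(P,m2,20)
E
python3 m.py
```

```text
top bench z 0.34694439522604625
h 17 32
115 px [295. 198.] mean [ 556.  -196.7   24.7] rect [ 567.8 -197.9] [148.4  62.1] 8.2
11 px [307. 170.] mean [ 636.5 -231.3   23.9] rect [ 636.7 -230.5] [18.1  3.7] 73.6
h 58 69
91 px [305. 190.] mean [ 572.2 -222.2   65.3] rect [ 573.4 -224.6] [33.9 29.9] 78.0
h 69.5 76
22 px [309. 190.] mean [ 571.9 -231.6   72.4] rect [ 571.5 -231.4] [15.8 13. ] 64.8
h 76 84
h 84 92
bar
453 px [160. 206.] mean [518.1 165.7 108.6] rect [522.3 162.1] [205.2  73.7] 32.6
block top / grille
186 px [ 99. 181.] mean [580.9 327.5 124.3] rect [581.2 327.5] [  7.2 260.7] 81.9
823 px [136. 154.] mean [652.6 231.7 124. ] rect [652.9 232.4] [151.4  45.1] 81.7
scene bench z 1.446748912754174
h 17 32
200 px [263. 250.] mean [ 566.2 -203.4   23.8] rect [ 569.4 -220.4] [ 67.2 148.1] 78.6
35 px [259. 257.] mean [ 584.9 -224.9   25.4] rect [ 584.5 -226.1] [28.6  5.6] 76.3
h 58 69
79 px [258. 245.] mean [ 575.3 -222.1   65.5] rect [ 572.2 -222.1] [27.6 35.7] 76.9
h 69.5 76
25 px [255. 243.] mean [ 568.9 -228.7   72.2] rect [ 568.9 -230.5] [23.8 13.8] 36.4
h 76 84
h 84 92
bar
170 px [356. 169.] mean [512.3 158.8 105.6] rect [523.  159.4] [190.4  61.7] 35.3
block top / grille
33 px [395. 137.] mean [480.7 341.7 125.4] rect [479.6 341.6] [10.8 59.8] 81.2
119 px [421. 164.] mean [616.1 321.8 124.2] rect [616.9 321.9] [ 11.8 195.8] 81.4
509 px [407. 183.] mean [654.1 228.7 123.7] rect [654.4 230.7] [150.9  48.2] 82.0
```

```bash
sed -i 's/y>-240)&(y<50)/y>-430)\&(y<-150)/' m.py; cat >> m.py <<'E'
    m=(hsv[...,0]<15)&(hsv[...,1]>110)&(z>85)&(z<120)&(y>60)&(x>380)
    q=P[m]; 
    print('tip rows',np.round(q[np.argsort(q[:,1])[:12]],0).tolist())
    for a in range(20,240,10):
        t=q[(q[:,1]>a)&(q[:,1]<a+10)&(q[:,0]<520)]
        if len(t)>3: print(a,len(t),np.round([t[:,0].min(),t[:,0].max(),t[:,2].max(),np.median(t[:,0])],1))
    for a in range(510,660,10):
        t=q[(q[:,0]>a)&(q[:,0]<a+10)&(q[:,1]>150)]
        if len(t)>3: print('x',a,len(t),np.round([t[:,1].min(),t[:,1].max(),t[:,2].max(),np.median(t[:,1])],1))
E
python3 m.py
```

```text
top bench z 0.34694439522604625
h 17 32
173 px [306. 206.] mean [ 533.4 -226.7   24.8] rect [ 560.9 -266.7] [162.1 138.1] 77.9
257 px [350. 195.] mean [ 567.8 -353.6   23.8] rect [ 553.3 -304.7] [198.8 139.5] 77.6
h 58 69
133 px [308. 191.] mean [ 571.  -230.1   65.5] rect [ 571.8 -231.7] [47.9 30.1] 76.8
h 69.5 76
25 px [309. 190.] mean [ 571.3 -232.9   72.3] rect [ 570.  -233.4] [20.6 12.9] 61.0
206 px [331. 197.] mean [ 554.  -292.7   72.6] rect [ 554.3 -293.3] [53.6 40.2] 79.4
h 76 84
15 px [326. 195.] mean [ 557.7 -278.5   79.5] rect [ 556.9 -278.3] [12.1 10.3] 57.6
201 px [355. 203.] mean [ 535.5 -355.2   81.3] rect [ 536.8 -356.2] [56.5 37.2] 79.1
8 px [337. 199.] mean [ 547.3 -307.9   79.7] rect [ 546.8 -308.5] [9.7 4.3] 41.2
h 84 92
40 px [356. 203.] mean [ 537.1 -357.8   87. ] rect [ 537.5 -359.1] [30.7 11.6] 81.0
bar
453 px [160. 206.] mean [518.1 165.7 108.6] rect [522.3 162.1] [205.2  73.7] 32.6
block top / grille
186 px [ 99. 181.] mean [580.9 327.5 124.3] rect [581.2 327.5] [  7.2 260.7] 81.9
823 px [136. 154.] mean [652.6 231.7 124. ] rect [652.9 232.4] [151.4  45.1] 
[... 3322 characters left out ...]
0 10 [455.  470.2 113.9 467.3]
110 8 [461.1 471.3 111.5 468. ]
120 9 [458.4 473.2 110.2 469.4]
130 13 [462.6 477.7 112.  471.4]
140 11 [471.4 479.7 114.5 476.1]
150 9 [477.5 485.  109.6 481.2]
160 13 [481.8 496.5 108.5 486.8]
170 11 [493.6 511.9 109.8 499.5]
180 11 [494.5 519.4 111.4 511.3]
190 4 [502.2 516.9 108.5 512.8]
x 510 11 [178.3 199.7 110.8 188.3]
x 520 12 [187.7 204.1 114.2 192. ]
x 530 12 [189.3 204.8 111.6 195.2]
x 540 9 [193.8 203.6 112.2 197.9]
x 550 5 [194.  197.  108.9 196.8]
x 560 6 [191.  196.4 111.3 192.5]
x 570 5 [192.1 196.3 110.1 195.5]
x 580 5 [188.6 194.3 109.3 191.7]
x 590 6 [188.2 192.8 109.2 189.2]
x 600 8 [186.9 190.5 110.1 188.1]
x 610 4 [186.6 193.7 110.7 191.2]
```

```bash
cat > fit.py <<'E'
from h import *
from scipy.optimize import least_squares
d=np.load('top0.npz');P=d['P'];hsv=cv2.cvtColor(d['img'],cv2.COLOR_RGB2HSV)
x,y,z=np.moveaxis(P,-1,0)
q=P[(hsv[...,0]<15)&(hsv[...,1]>110)&(z>85)&(z<120)&(y>30)&(y<230)&(x>380)&(x<635)]
def res(p):
    c,s=np.cos(p[2]),np.sin(p[2]); v=q[:,:2]-p[:2]; a=v@[c,s]; b=v@[-s,c]   # tip frame
    d1=np.where(b<75,a,np.where(a>90,b-165,90-np.hypot(a-90,b-75)))
    return d1
r=least_squares(res,[454,49,-.14],loss='soft_l1'); print(r.x,np.std(res(r.x)),q[:,1].min(),np.sort(q[:,1])[:5])
p=r.x;c,s=np.cos(p[2]),np.sin(p[2])
for n,a in dict(bend_outer=(0,75),mid=(90-63.64,75+63.64),inner=(90,165),home=(150,165)).items(): print(n,np.round(p[:2]+[c*a[0]-s*a[1],s*a[0]+c*a[1]],1))
E
python3 fit.py
cat > go.py <<'E'
import sys
from h import *
# usage go.py x y z heading_deg(tool y)  -> shift/turn units from current pose
s=read_state(); A=R.from_quat(s['ee_rot']); p=np.array(s['position'])
if len(sys.argv)>1:
    t=np.array(list(map(float,sys.argv[1:4]))); h=np.radians(float(sys.argv[4]))
    B=R.from_matrix(np.array([[-np.sin(h),np.cos(h),0],[np.cos(h),np.sin(h),0],[0,0,-1]]).T)
    print('shift',np.round(A.inv().apply(t-p)/100,3),'turn',np.round(np.degrees((A.inv()*B).as_rotvec())/60,3))
m=A.as_matrix(); print('t',round(s['clock'],2),'p',np.round(p,1),'yhead',np.round(np.degrees(np.arctan2(m[1,1],m[0,1])),2),'tilt',np.round(m[:2,2],4),'F',np.round(s['contact_force'],1),'w',round(s['gripper_width'],1),'g',round(s['grasp_force'],1),'j6',round(s['joints'][5],2))
E
python3 go.py 536.5 -357.5 190 168.5
```

```text
[ 4.53639948e+02  4.81941553e+01 -1.36920325e-01] 3.97046673331915 50.8067364536971 [50.80673645 50.96011466 53.3504905  53.38605593 53.62318283]
bend_outer [463.9 122.5]
mid [498.7 181.9]
inner [565.3 199.4]
home [624.8 191.2]
shift [-3.404  0.769  0.405] turn [ 0.002  0.001 -0.901]
t 0.1 p [ 258.5 -568.4  230.3] yhead 114.45 tilt [-0.0009  0.0017] F [ 0.3 -0.1 -0.1] w 85.4 g 0.0 j6 -0.26
```

Emit:
jog_arm:
  plan:
    - [85, [-0.4, 0.1, 0], [0, 0, 0]]
    - [85, [-0.85, 0.19, 0], [0, 0, 0]]
    - [85, [-0.85, 0.19, 0], [0, 0, 0]]

```text
clock: 0.48
position: [330.1, -514.8, 230.8]
ee_rot: [-0.214, 0.977, 0.0, -0.0]
contact_force: [-0.3, 0.1, -0.0]
gripper_width: 84.7
grasp_force: 0.0
```

Emit:
jog_arm:
  plan:
    - [85, [-0.45, 0.1, 0], [0, 0, 0]]
    - [85, [-0.85, 0.19, 0], [0, 0, 0]]
    - [85, [-0.85, 0.19, 0], [0, 0, 0]]

```text
clock: 0.85
position: [399.0, -462.9, 230.8]
ee_rot: [-0.213, 0.977, 0.0, -0.0]
contact_force: [-0.6, 0.3, -0.8]
gripper_width: 84.8
grasp_force: 0.0
```

Emit:
jog_arm:
  plan:
    - [85, [-0.45, 0.1, 0], [0, 0, 0]]
    - [85, [-0.85, 0.19, 0], [0, 0, 0]]
    - [85, [-0.85, 0.19, 0], [0, 0, 0]]

```text
clock: 1.23
position: [468.1, -410.9, 230.8]
ee_rot: [-0.213, 0.977, 0.0, -0.0]
contact_force: [-0.3, -0.1, -0.1]
gripper_width: 84.9
grasp_force: 0.0
```

Emit:
jog_arm:
  plan:
    - [85, [-0.3, 0.07, 0], [0, 0, -0.15]]
    - [85, [-0.6, 0.14, 0], [0, 0, -0.3]]
    - [85, [-0.85, 0.2, 0], [0, 0, -0.45]]
    - [85, [-0.85, 0.2, 0.2], [0, 0, -0.6]]
    - [85, [-0.85, 0.2, 0.4], [0, 0, -0.75]]
    - [85, [-0.85, 0.2, 0.4], [0, 0, -0.9]]
    - [85, [-0.85, 0.2, 0.4], [0, 0, -0.9]]

```text
clock: 2.1
position: [535.1, -359.4, 191.0]
ee_rot: [-0.631, 0.776, 0.0, -0.0]
contact_force: [0.5, 0.5, -0.7]
gripper_width: 84.9
grasp_force: 0.0
```

```bash
python3 go.py 536.5 -357.5 51 168.5; python3 - <<'E'
from h import *
g=get_image('scene'); cv2.imwrite('pics/s1.png',cv2.resize(g['img'][150:330,120:340,::-1],None,fx=3,fy=3))
E
```

```text
shift [-0.022 -0.011  1.4  ] turn [ 0.001 -0.    -0.004]
t 2.1 p [ 535.1 -359.4  191. ] yhead 168.25 tilt [-0.0011  0.0001] F [ 0.5  0.5 -0.7] w 84.9 g 0.0 j6 0.14
```

View pics/s1.png

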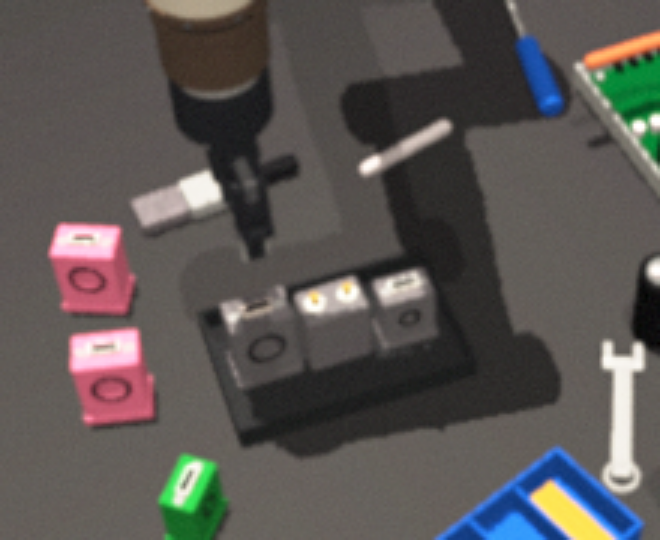

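The crop shows the gripper over the transducer at (260,340), which has the wide window and is the tallest part. The capacitor is at (330,320) and the small transducer at (402,305). I'll descend and grip.

Emit:
jog_arm:
  plan:
    - [85, [-0.02, -0.01, 0.3], [0, 0, 0]]
    - [85, [-0.02, -0.01, 0.6], [0, 0, 0]]
    - [85, [-0.02, -0.01, 0.7], [0, 0, 0]]

```text
clock: 2.52
position: [536.4, -356.5, 119.7]
ee_rot: [-0.631, 0.775, 0.001, -0.001]
contact_force: [0.3, -0.2, -0.1]
gripper_width: 85.3
grasp_force: 0.0
```

Emit:
jog_arm:
  plan:
    - [85, [0, 0, 0.3], [0, 0, 0]]
    - [85, [0, 0, 0.6], [0, 0, 0]]
    - [85, [0, 0, 0.7], [0, 0, 0]]
    - [85, [0, 0, 0.7], [0, 0, 0]]
    - [55, [0, 0, 0.7], [0, 0, 0]]
    - [45, [0, 0, 0.7], [0, 0, 0]]
    - [25, [0, 0, 0.7], [0, 0, 0]]
    - [25, [0, 0, 0.7], [0, 0, 0]]
    - [25, [0, 0, 0.7], [0, 0, 0]]
    - [25, [0, 0, 0.7], [0, 0, 0]]

```text
clock: 3.78
position: [537.9, -356.5, 52.4]
ee_rot: [-0.633, 0.775, -0.0, 0.0]
contact_force: [-1.2, 1.3, 5.0]
gripper_width: 35.0
grasp_force: 60.0
```

```bash
python3 go.py
```

```text
t 3.77 p [ 537.9 -356.5   52.4] yhead 168.47 tilt [ 0.0006 -0.0006] F [-1.2  1.3  5. ] w 35.0 g 60.0 j6 0.13
```

Emit:
jog_arm:
  plan:
    - [25, [0, 0, -0.1], [0, 0, 0]]
    - [25, [0, 0, -0.3], [0, 0, 0]]
    - [25, [0, 0, -0.6], [0, 0, 0]]
    - [25, [0, 0, -0.9], [0, 0, 0]]
    - [25, [0, 0, -1], [0, 0, 0]]
    - [25, [0, 0, -1], [0, 0, 0]]

```text
clock: 4.53
position: [537.7, -356.1, 151.1]
ee_rot: [-0.632, 0.775, 0.0, 0.0]
contact_force: [0.5, 0.4, -3.0]
gripper_width: 35.3
grasp_force: 60.0
```

Emit:
jog_arm:
  plan:
    - [25, [-0.1, 0.02, -0.2], [0, 0, 0]]
    - [25, [-0.3, 0.06, -0.2], [0, 0, 0]]
    - [25, [-0.6, 0.12, -0.2], [0, 0, 0]]
    - [25, [-0.9, 0.18, -0.2], [0, 0, 0]]

```text
clock: 5.03
position: [537.6, -262.3, 170.9]
ee_rot: [-0.632, 0.775, 0.001, -0.0]
contact_force: [-0.5, 1.4, -2.4]
gripper_width: 35.2
grasp_force: 60.1
```

Emit:
jog_arm:
  plan:
    - [25, [-0.3, 0.06, 0], [0, 0, 0]]
    - [25, [-0.6, 0.12, 0], [0, 0, 0]]
    - [25, [-0.9, 0.18, 0], [0, 0, 0]]

```text
clock: 5.4
position: [537.8, -170.4, 171.0]
ee_rot: [-0.633, 0.774, 0.0, -0.0]
contact_force: [0.6, 0.1, -2.3]
gripper_width: 35.4
grasp_force: 60.1
```

Emit:
jog_arm:
  plan:
    - [25, [-0.3, 0.06, 0], [0, 0, 0.13]]
    - [25, [-0.6, 0.12, 0], [0, 0, 0.26]]
    - [25, [-0.8, 0.16, 0], [0, 0, 0.4]]
    - [25, [-0.86, 0.17, 0], [0, 0, 0.55]]
    - [25, [-0.86, 0.17, 0], [0, 0, 0.7]]
    - [25, [-0.86, 0.17, 0], [0, 0, 0.85]]
    - [25, [-0.86, 0.17, 0], [0, 0, 1]]
    - [25, [-0.86, 0.17, 0], [0, 0, 1]]

```text
clock: 6.4
position: [538.4, -84.0, 171.1]
ee_rot: [-0.162, 0.987, 0.0, -0.0]
contact_force: [0.5, 0.4, -2.8]
gripper_width: 35.0
grasp_force: 60.2
```

```bash
python3 go.py 540 -85 49 82; python3 - <<'E'
from h import *
g=get_image('scene'); cv2.imwrite('pics/s2.png',cv2.resize(g['img'][60:320,160:420,::-1],None,fx=2,fy=2))
E
```

```text
shift [-0.013 -0.015  1.221] turn [ 0.    -0.001  0.443]
t 6.4 p [538.4 -84.  171.1] yhead 108.61 tilt [-0.0006  0.0003] F [ 0.5  0.4 -2.8] w 35.0 g 60.2 j6 -1.39
```

View pics/s2.png

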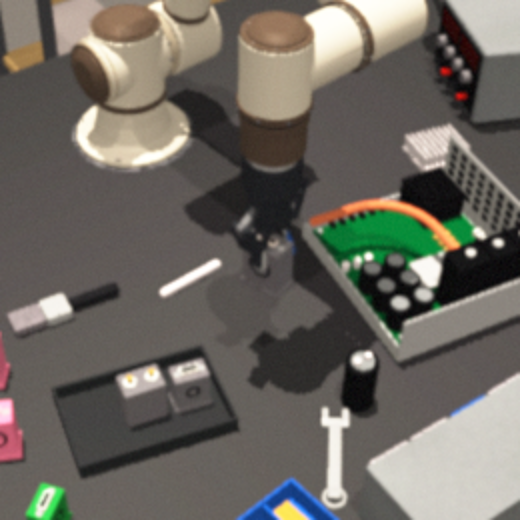

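The transducer is held at (280,260) over the clear bench, and the other two parts still stand in the tray. I'll turn it and set it down.

Emit:
jog_arm:
  plan:
    - [25, [-0.01, -0.01, 0.2], [0, 0, 0.15]]
    - [25, [-0.01, -0.01, 0.4], [0, 0, 0.3]]
    - [25, [-0.01, -0.01, 0.6], [0, 0, 0.44]]
    - [25, [-0.01, -0.01, 0.8], [0, 0, 0.44]]
    - [25, [-0.01, -0.01, 0.95], [0, 0, 0.44]]
    - [25, [-0.01, -0.01, 1], [0, 0, 0.44]]
    - [25, [-0.01, -0.01, 1], [0, 0, 0.44]]

```text
clock: 7.32
position: [540.5, -85.6, 71.4]
ee_rot: [0.069, 0.998, -0.0, 0.0]
contact_force: [-0.1, 0.2, -2.3]
gripper_width: 35.0
grasp_force: 60.1
```

Emit:
jog_arm:
  plan:
    - [25, [0, 0, 0.1], [0, 0, 0]]
    - [25, [0, 0, 0.17], [0, 0, 0]]
    - [25, [0, 0, 0.19], [0, 0, 0]]
    - [25, [0, 0, 0.21], [0, 0, 0]]
    - [25, [0, 0, 0.21], [0, 0, 0]]

```text
clock: 7.95
position: [540.3, -85.7, 50.3]
ee_rot: [0.069, 0.998, -0.0, -0.0]
contact_force: [-0.2, -0.4, -2.7]
gripper_width: 35.1
grasp_force: 60.1
```

```bash
python3 go.py
```

```text
t 7.95 p [540.3 -85.7  50.3] yhead 82.05 tilt [-0. -0.] F [-0.2 -0.4 -2.7] w 35.1 g 60.1 j6 -1.85
```

Emit:
jog_arm:
  plan:
    - [25, [0, 0, 0.015], [0, 0, 0]]
    - [25, [0, 0, 0.015], [0, 0, 0]]

```text
clock: 8.2
position: [540.3, -85.7, 48.8]
ee_rot: [0.069, 0.998, 0.0, 0.0]
contact_force: [0.7, 0.9, -1.6]
gripper_width: 35.2
grasp_force: 60.1
```

Emit:
jog_arm:
  plan:
    - [25, [0, 0, 0.01], [0, 0, 0]]
    - [25, [0, 0, 0.01], [0, 0, 0]]

```text
clock: 8.45
position: [540.5, -85.7, 48.4]
ee_rot: [0.069, 0.998, -0.0, 0.0]
contact_force: [-0.8, 0.4, 3.1]
gripper_width: 35.0
grasp_force: 60.5
```

Emit:
jog_arm:
  plan:
    - [60, [0, 0, 0], [0, 0, 0]]
    - [85, [0, 0, 0], [0, 0, 0]]
    - [85, [0, 0, 0], [0, 0, 0]]
    - [85, [0, 0, 0], [0, 0, 0]]
    - [85, [0, 0, -0.2], [0, 0, 0]]
    - [85, [0, 0, -0.5], [0, 0, 0]]
    - [85, [0, 0, -0.8], [0, 0, -0.15]]
    - [85, [0, 0, -1], [0, 0, -0.3]]
    - [85, [0, 0, -1], [0, 0, -0.45]]
    - [85, [0, 0, -1], [0, 0, -0.6]]

```text
clock: 9.7
position: [540.3, -85.7, 148.2]
ee_rot: [-0.245, 0.97, 0.0, 0.0]
contact_force: [-0.2, -0.2, 0.4]
gripper_width: 84.7
grasp_force: 0.0
```

Emit:
jog_arm:
  plan:
    - [85, [0, 0, 0], [0, 0, -0.15]]
    - [85, [0, 0, 0], [0, 0, -0.3]]
    - [85, [0, 0, 0], [0, 0, -0.45]]
    - [85, [0, 0, 0], [0, 0, -0.6]]
    - [85, [0, 0, 0], [0, 0, -0.75]]
    - [85, [0, 0, 0], [0, 0, -0.9]]
    - [85, [0, 0, 0], [0, 0, -0.9]]

```text
clock: 10.58
position: [540.2, -85.7, 147.8]
ee_rot: [-0.656, 0.755, 0.0, -0.0]
contact_force: [0.3, 0.2, -0.8]
gripper_width: 84.7
grasp_force: 0.0
```

```bash
cat > look.py <<'E'
from m import comp
from h import *
E
python3 - <<'E'
from h import *
g=get_image('scene');P=cloud(g);x,y,z=np.moveaxis(P,-1,0)
for lo,hi in((3,84),(74,81)):
    m=(x>490)&(x<590)&(y>-140)&(y<-30)&(z>lo)&(z<hi)
    q=P[m]; r=cv2.minAreaRect(q[:,:2].astype(np.float32)); print(len(q),q.mean(0),r)
cv2.imwrite('pics/s3.png',cv2.resize(g['img'][120:300,220:400,::-1],None,fx=3,fy=3))
E
python3 go.py 540.5 -85.7 34 172
```

```text
695 [548.56450413 -93.08261318  42.87549274] ((542.4666137695312, -84.48332214355469), (93.97791290283203, 109.53933715820312), 0.9522281885147095)
156 [540.39736109 -86.19713108  78.16715495] ((536.9713745117188, -85.20504760742188), (37.54201889038086, 62.17601776123047), 83.84681701660156)
shift [-0.    -0.002  1.138] turn [ 0.     0.    -0.002]
t 10.62 p [540.3 -85.7 147.8] yhead 171.9 tilt [-0.0001  0.    ] F [ 1.1  0.6 -0.2] w 84.7 g 0.0 j6 -0.28
```

View pics/s3.png

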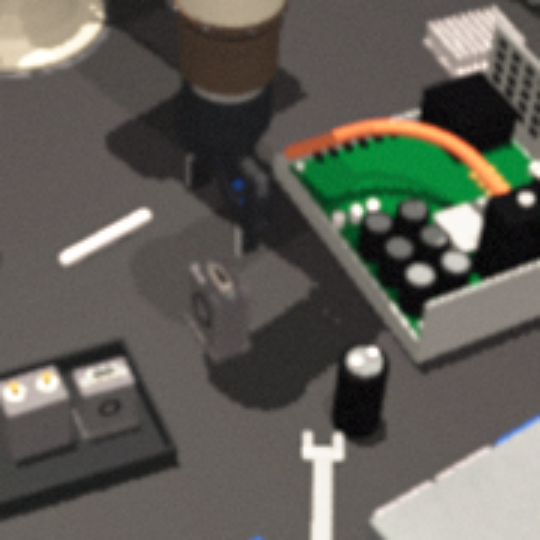

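It stands upright on the bench at (220,300) in the crop, let go, with the gripper above. I'll regrip it by its plain sides.

Emit:
jog_arm:
  plan:
    - [85, [0, 0, 0.3], [0, 0, 0]]
    - [85, [0, 0, 0.6], [0, 0, 0]]
    - [85, [0, 0, 0.7], [0, 0, 0]]

```text
clock: 11.0
position: [539.1, -85.8, 76.1]
ee_rot: [-0.656, 0.755, 0.001, -0.001]
contact_force: [0.8, -0.2, -0.1]
gripper_width: 84.7
grasp_force: 0.0
```

Emit:
jog_arm:
  plan:
    - [85, [0, 0, 0.2], [0, 0, 0]]
    - [85, [0, 0, 0.36], [0, 0, 0]]
    - [85, [0, 0, 0.42], [0, 0, 0]]
    - [85, [0, 0, 0.42], [0, 0, 0]]
    - [70, [0, 0, 0.42], [0, 0, 0]]
    - [60, [0, 0, 0.42], [0, 0, 0]]
    - [45, [0, 0, 0.42], [0, 0, 0]]
    - [45, [0, 0, 0.42], [0, 0, 0]]
    - [45, [0, 0, 0.42], [0, 0, 0]]

```text
clock: 12.12
position: [540.7, -85.7, 36.5]
ee_rot: [-0.657, 0.754, -0.0, 0.0]
contact_force: [-1.4, 1.3, 6.0]
gripper_width: 55.3
grasp_force: 64.5
```

Emit:
jog_arm:
  plan:
    - [45, [0, 0, -0.1], [0, 0, 0]]
    - [45, [0, 0, -0.3], [0, 0, 0]]
    - [45, [0, 0, -0.55], [0, 0, 0]]
    - [45, [0, 0, -0.57], [0, 0, 0]]
    - [45, [0, 0, -0.57], [0, 0, 0]]

```text
clock: 12.75
position: [539.5, -85.7, 92.0]
ee_rot: [-0.656, 0.755, 0.001, -0.0]
contact_force: [-1.0, -0.1, -3.4]
gripper_width: 55.3
grasp_force: 64.1
```

```bash
python3 go.py; python3 - <<'E'
from h import *
for n in('scene','top'):
    g=get_image(n);P=cloud(g);x,y,z=np.moveaxis(P,-1,0)
    m=(x>480)&(x<600)&(y>-150)&(y<-20)&(z>20)&(z<150)
    q=P[m]; print(n,len(q),np.histogram(q[:,2],bins=range(20,150,10))[0])
    if n=='scene': cv2.imwrite('pics/s4.png',cv2.resize(g['img'][120:280,220:380,::-1],None,fx=3,fy=3))
E
```

```text
t 12.75 p [539.5 -85.7  92. ] yhead 172.02 tilt [-0.0014  0.0004] F [-1.  -0.1 -3.4] w 55.3 g 64.1 j6 -0.28
scene 513 [  0   0   0  18  70  54  54  45  36  42  49 108]
top 30 [0 0 0 1 8 2 2 1 1 2 1 0]
```

View pics/s4.png

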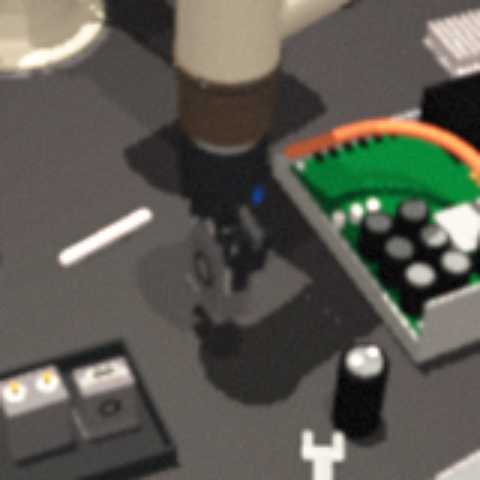

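Emit:
jog_arm:
  plan:
    - [45, [-0.05, 0.15, 0], [0, 0, 0]]
    - [45, [-0.15, 0.4, 0], [0, 0, 0]]
    - [45, [-0.3, 0.7, 0], [0, 0, 0]]
    - [45, [-0.4, 0.95, -0.02], [0, 0, 0]]
    - [45, [-0.5, 1, -0.02], [0, 0, 0]]
    - [45, [-0.6, 1, -0.02], [0, 0, 0]]
    - [45, [-0.6, 1, -0.02], [0, 0, 0]]

```text
clock: 13.72
position: [450.6, -11.7, 94.9]
ee_rot: [-0.657, 0.754, -0.0, 0.0]
contact_force: [-0.1, 0.8, -2.4]
gripper_width: 55.1
grasp_force: 64.3
```

```bash
python3 go.py 447.1 -1 94 172; python3 - <<'E'
from h import *
g=get_image('scene');P=cloud(g);np.savez('s5.npz',P=P,img=g['img'])
cv2.imwrite('pics/s5.png',cv2.resize(g['img'][100:220,260:420,::-1],None,fx=4,fy=4,interpolation=cv2.INTER_CUBIC))
x,y,z=np.moveaxis(P,-1,0)
# face of the transducer turned to the camera side & its width
e=np.array([.9904,-.1386]);f=np.array([.1386,.9904])
m=(z>50)&(z<130)&(y>-70)&(y<30)&(x>380)&(x<520)
q=P[m];v=q[:,:2]-[454,48.5];a=v@e;b=v@f
for k in range(55,130,8):
    t=(q[:,2]>=k)&(q[:,2]<k+8)
    if t.sum()>3: print(k,t.sum(),'a',np.round(np.percentile(a[t],[3,50,97]),1),'b',np.round(np.percentile(b[t],[3,50,97]),1))
E
```

```text
shift [-0.101  0.05   0.009] turn [-0.001  0.     0.002]
t 13.72 p [450.6 -11.7  94.9] yhead 172.12 tilt [0.0009 0.0001] F [-0.1  0.8 -2.4] w 55.1 g 64.3 j6 -0.47
55 16 a [-23.6  29.5  33.3] b [-79.8 -77.  -47. ]
63 56 a [-18.1  29.1  36. ] b [-81.4 -75.2 -42.4]
71 44 a [-19.6  28.5  33.1] b [-80.7 -71.  -43.7]
79 40 a [-20.1  28.3  33.4] b [-78.5 -75.  -42.2]
87 41 a [-21.5  15.5  32.8] b [-78.6 -75.4 -46.1]
95 30 a [-25.   -1.3  34.7] b [-79.4 -75.1 -44.8]
103 33 a [-24.5  29.5  41.7] b [-78.6 -75.5 -43.5]
111 28 a [-17.2  33.1  46.1] b [-79.5 -69.9 -51.4]
119 41 a [-22.2  28.6  46.6] b [-79.7 -77.1 -56.9]
127 15 a [-25.7  26.1  45.4] b [-79.4 -76.7 -59.5]
```

View pics/s5.png

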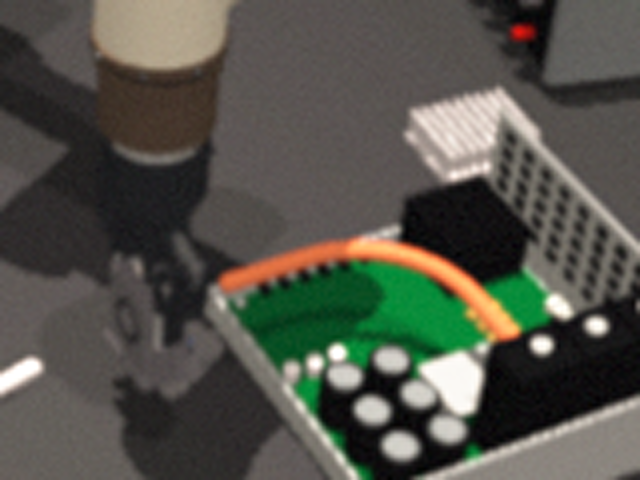

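The held transducer is at (130,320) in the crop, facing the bar tip at (222,282), and the measured faces agree with the tool pose. I'll align it and thread slowly.

Emit:
jog_arm:
  plan:
    - [45, [0, 0.05, 0.01], [0, 0, 0]]
    - [45, [-0.1, 0.05, 0.01], [0, 0, 0]]
    - [45, [-0.25, 0.05, 0.01], [0, 0, 0]]
    - [45, [-0.4, 0.05, 0.01], [0, 0, 0]]
    - [45, [-0.5, 0.05, 0.01], [0, 0, 0]]
    - [45, [-0.6, 0.05, 0.01], [0, 0, 0]]
    - [45, [-0.6, 0.05, 0.01], [0, 0, 0]]

```text
clock: 14.65
position: [453.1, 48.4, 93.8]
ee_rot: [-0.657, 0.754, -0.0, 0.0]
contact_force: [-0.2, -0.7, -1.6]
gripper_width: 55.2
grasp_force: 64.3
```

```bash
python3 go.py 454 48.5 94 172; python3 - <<'E'
from h import *
g=get_image('scene');P=cloud(g)
cv2.imwrite('pics/s6.png',cv2.resize(g['img'][110:210,280:420,::-1],None,fx=5,fy=5,interpolation=cv2.INTER_CUBIC))
E
```

```text
shift [-0.002 -0.009 -0.002] turn [-0.     0.     0.002]
t 14.65 p [453.1  48.4  93.8] yhead 172.13 tilt [0.0002 0.    ] F [-0.2 -0.7 -1.6] w 55.2 g 64.3 j6 -0.6
```

View pics/s6.png

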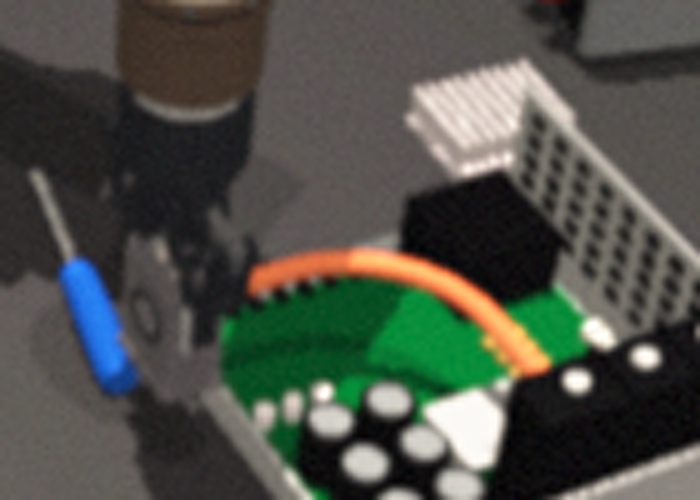

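The transducer has its leading face past the bar tip at about (255,280), with no contact force. I'll plan the rows round the bend.

```bash
cat > bend.py <<'E'
from h import *
psi=-.139; T=np.array([454,48.5]); e=np.array([np.cos(psi),np.sin(psi)]); f=np.array([-e[1],e[0]])
L=90*np.pi/2
def C(s):
    if s<75: return np.array([0,s])
    if s<75+L: t=(s-75)/90; return np.array([90-90*np.cos(t),75+90*np.sin(t)])
    return np.array([90+s-75-L,165.])
def pose(s):
    p=(C(s-15)+C(s)+C(s+15))/3; d=C(s+15)-C(s-15)
    return T+p[0]*e+p[1]*f, np.degrees(psi-np.arctan2(d[0],d[1]))+180   # tool y heading
def rows(p0,h0,ss):
    h=np.radians(h0); ax=np.array([-np.sin(h),np.cos(h)])*0
    X=np.array([np.cos(h+np.pi/2),np.sin(h+np.pi/2)]);Y=np.array([np.cos(h),np.sin(h)])
    for s in ss:
        p,hh=pose(s); v=p-p0; print(round(s),np.round([v@X/100,v@Y/100],3),'turn z',round(-(hh-h0)/60,3),'| world',np.round(p,1),round(hh,1))
if __name__=='__main__':
    s=read_state();m=R.from_quat(s['ee_rot']).as_matrix();h0=np.degrees(np.arctan2(m[1,1],m[0,1]))
    rows(np.array(s['position'])[:2],h0,np.arange(10,101,10))
    p,h=pose(100);print();rows(p,h,np.arange(109,182,9))
    p,h=pose(181);print();rows(p,h,np.arange(190,244,9))
E
python3 bend.py
```

```text
10 [-0.107 -0.011] turn z 0.001 | world [455.4  58.4] 172.0
20 [-0.207 -0.011] turn z 0.001 | world [456.8  68.3] 172.0
30 [-0.307 -0.011] turn z 0.001 | world [458.2  78.2] 172.0
40 [-0.407 -0.011] turn z 0.001 | world [459.5  88.1] 172.0
50 [-0.507 -0.011] turn z 0.001 | world [460.9  98. ] 172.0
60 [-0.607 -0.011] turn z 0.001 | world [462.3 107.9] 172.0
70 [-0.707 -0.013] turn z 0.019 | world [463.9 117.8] 171.0
80 [-0.806 -0.019] turn z 0.072 | world [465.9 127.6] 167.8
90 [-0.905 -0.032] turn z 0.16 | world [468.5 137.1] 162.5
100 [-1.001 -0.054] turn z 0.266 | world [472.  146.4] 156.1

109 [-0.089 -0.004] turn z 0.095 | world [476.  154.4] 150.4
118 [-0.177 -0.018] turn z 0.191 | world [480.8 161.9] 144.7
127 [-0.264 -0.04 ] turn z 0.286 | world [486.3 168.9] 138.9
136 [-0.347 -0.07 ] turn z 0.382 | world [492.5 175.3] 133.2
145 [-0.427 -0.109] turn z 0.477 | world [499.3 181.1] 127.5
154 [-0.503 -0.156] turn z 0.573 | world [506.6 186.1] 121.7
163 [-0.574 -0.21 ] turn z 0.668 | world [514.4 190.4] 116.0
172 [-0.64 -0.27] turn z 0.764 | world [522.6 193.9] 110.3
181 [-0.698 -0.337] turn z 0.859 | world [531.1 196.6] 104.6

190 [-0.089 -0.004] turn z 0.095 | world [539.8 198.4] 98.8
199 [-0.177 -0.018] turn z 0.191 | world [548.7 199.3] 93.1
208 [-0.264 -0.039] turn z 0.279 | world [557.6 199.5] 87.8
217 [-0.349 -0.066] turn z 0.339 | world [566.6 199. ] 84.2
226 [-0.433 -0.098] turn z 0.37 | world [575.5 198.1] 82.3
235 [-0.517 -0.132] turn z 0.375 | world [584.4 196.9] 82.0
```

Emit:
jog_arm:
  plan:
    - [45, [-0.1, -0.01, 0], [0, 0, 0]]
    - [45, [-0.2, -0.01, 0], [0, 0, 0]]
    - [45, [-0.3, -0.01, 0], [0, 0, 0]]
    - [45, [-0.4, -0.01, 0], [0, 0, 0]]
    - [45, [-0.5, -0.01, 0], [0, 0, 0]]
    - [45, [-0.6, -0.01, 0], [0, 0, 0]]
    - [45, [-0.7, -0.013, 0], [0, 0, 0.02]]
    - [45, [-0.81, -0.02, 0], [0, 0, 0.07]]
    - [45, [-0.9, -0.03, 0], [0, 0, 0.16]]
    - [45, [-1, -0.055, 0], [0, 0, 0.265]]

```text
clock: 15.95
position: [472.2, 146.6, 93.8]
ee_rot: [-0.544, 0.839, 0.0, -0.0]
contact_force: [0.6, -0.7, -3.1]
gripper_width: 55.7
grasp_force: 64.3
```

```bash
python3 go.py 472 146.4 94 156.1; sed -i 's/np.arange(10,101,10)/np.arange(109,182,9)/' bend.py; python3 bend.py | head -9
```

```text
shift [ 0.002  0.001 -0.002] turn [ 0.    -0.    -0.003]
t 15.95 p [472.2 146.6  93.8] yhead 155.92 tilt [-0.0002 -0.0001] F [ 0.6 -0.7 -3.1] w 55.7 g 64.3 j6 -1.05
109 [-0.087 -0.003] turn z 0.092 | world [476.  154.4] 150.4
118 [-0.175 -0.016] turn z 0.188 | world [480.8 161.9] 144.7
127 [-0.261 -0.038] turn z 0.283 | world [486.3 168.9] 138.9
136 [-0.345 -0.068] turn z 0.379 | world [492.5 175.3] 133.2
145 [-0.426 -0.106] turn z 0.474 | world [499.3 181.1] 127.5
154 [-0.502 -0.153] turn z 0.57 | world [506.6 186.1] 121.7
163 [-0.573 -0.206] turn z 0.665 | world [514.4 190.4] 116.0
172 [-0.638 -0.267] turn z 0.761 | world [522.6 193.9] 110.3
181 [-0.698 -0.334] turn z 0.856 | world [531.1 196.6] 104.6
```

Emit:
jog_arm:
  plan:
    - [45, [-0.087, -0.003, 0], [0, 0, 0.09]]
    - [45, [-0.175, -0.016, 0], [0, 0, 0.19]]
    - [45, [-0.26, -0.038, 0], [0, 0, 0.28]]
    - [45, [-0.345, -0.068, 0], [0, 0, 0.38]]
    - [45, [-0.425, -0.105, 0], [0, 0, 0.475]]
    - [45, [-0.5, -0.153, 0], [0, 0, 0.57]]
    - [45, [-0.573, -0.205, 0], [0, 0, 0.665]]
    - [45, [-0.64, -0.267, 0], [0, 0, 0.76]]
    - [45, [-0.7, -0.335, 0], [0, 0, 0.855]]

```text
clock: 17.08
position: [531.3, 196.9, 93.6]
ee_rot: [-0.127, 0.992, -0.0, -0.0]
contact_force: [0.3, -0.5, -2.4]
gripper_width: 55.4
grasp_force: 64.3
```

```bash
sed -i 's/np.arange(109,182,9)/np.arange(190,245,9)/' bend.py; python3 go.py; python3 bend.py | head -7
```

```text
t 17.07 p [531.3 196.9  93.6] yhead 104.63 tilt [-0.0004 -0.0002] F [ 0.3 -0.5 -2.4] w 55.4 g 64.3 j6 -1.96
190 [-0.086 -0.007] turn z 0.097 | world [539.8 198.4] 98.8
199 [-0.174 -0.02 ] turn z 0.192 | world [548.7 199.3] 93.1
208 [-0.261 -0.042] turn z 0.28 | world [557.6 199.5] 87.8
217 [-0.346 -0.069] turn z 0.34 | world [566.6 199. ] 84.2
226 [-0.431 -0.101] turn z 0.371 | world [575.5 198.1] 82.3
235 [-0.514 -0.135] turn z 0.377 | world [584.4 196.9] 82.0
244 [-0.597 -0.169] turn z 0.377 | world [593.4 195.6] 82.0
```

Emit:
jog_arm:
  plan:
    - [45, [-0.086, -0.007, -0.01], [0, 0, 0.095]]
    - [45, [-0.174, -0.02, -0.01], [0, 0, 0.19]]
    - [45, [-0.26, -0.042, -0.01], [0, 0, 0.28]]
    - [45, [-0.346, -0.07, -0.01], [0, 0, 0.34]]
    - [45, [-0.43, -0.1, -0.01], [0, 0, 0.37]]
    - [45, [-0.514, -0.135, -0.01], [0, 0, 0.375]]
    - [45, [-0.58, -0.162, -0.01], [0, 0, 0.375]]
    - [45, [-0.6, -0.17, -0.01], [0, 0, 0.375]]
    - [45, [-0.6, -0.17, -0.01], [0, 0, 0.375]]

```text
clock: 18.2
position: [593.4, 195.3, 94.7]
ee_rot: [0.067, 0.998, -0.0, -0.0]
contact_force: [0.0, 0.1, -3.6]
gripper_width: 55.4
grasp_force: 64.3
```

```bash
python3 go.py 605.4 194.3 92 82
```

```text
shift [-0.12   0.006  0.027] turn [-0.    -0.     0.006]
t 18.2 p [593.4 195.3  94.7] yhead 82.35 tilt [-0.0003 -0.0001] F [ 0.   0.1 -3.6] w 55.4 g 64.3 j6 -2.28
```

Emit:
jog_arm:
  plan:
    - [45, [-0.05, 0.006, 0], [0, 0, 0.006]]
    - [45, [-0.09, 0.006, 0], [0, 0, 0.006]]
    - [45, [-0.09, 0.006, 0], [0, 0, 0.006]]

```text
clock: 18.58
position: [602.8, 194.8, 94.8]
ee_rot: [0.07, 0.998, 0.0, 0.0]
contact_force: [-0.0, 1.3, -2.7]
gripper_width: 55.6
grasp_force: 64.3
```

Emit:
jog_arm:
  plan:
    - [45, [-0.015, 0, 0], [0, 0, 0]]
    - [45, [-0.015, 0, 0], [0, 0, 0]]

```text
clock: 18.82
position: [603.6, 194.5, 94.7]
ee_rot: [0.07, 0.998, -0.0, -0.0]
contact_force: [-1.9, 0.2, -2.7]
gripper_width: 55.2
grasp_force: 64.3
```

Emit:
jog_arm:
  plan:
    - [45, [-0.015, 0, 0], [0, 0, 0]]
    - [45, [-0.015, 0, 0], [0, 0, 0]]

```text
clock: 19.08
position: [603.8, 194.3, 94.5]
ee_rot: [0.07, 0.998, -0.001, -0.002]
contact_force: [-5.0, 1.9, 0.2]
gripper_width: 55.5
grasp_force: 64.3
```

Emit:
jog_arm:
  plan:
    - [45, [0.01, 0, 0], [0, 0, 0]]
    - [45, [0.01, 0, 0.01], [0, 0, 0]]
    - [45, [0.01, 0, 0.02], [0, 0, 0]]
    - [45, [0.01, 0, 0.025], [0, 0, 0]]
    - [45, [0.01, 0, 0.025], [0, 0, 0]]

```text
clock: 19.7
position: [603.7, 194.2, 92.0]
ee_rot: [0.07, 0.998, -0.0, -0.001]
contact_force: [-5.7, 0.6, -0.3]
gripper_width: 55.6
grasp_force: 64.1
```

Emit:
jog_arm:
  plan:
    - [45, [0, 0, 0.01], [0, 0, 0]]
    - [45, [0, 0, 0.01], [0, 0, 0]]

```text
clock: 19.95
position: [603.7, 194.3, 91.7]
ee_rot: [0.07, 0.998, -0.0, -0.001]
contact_force: [-6.7, 0.5, 0.6]
gripper_width: 55.6
grasp_force: 64.8
```

```bash
python3 go.py 603.8 194.3 91.5 82
```

```text
shift [-0.001  0.     0.002] turn [-0.001 -0.001 -0.   ]
t 19.95 p [603.7 194.3  91.7] yhead 82.0 tilt [-0.0015 -0.0007] F [-6.7  0.5  0.6] w 55.6 g 64.8 j6 -2.28
```

Emit:
jog_arm:
  plan:
    - [45, [0.005, 0, 0.01], [0, 0, 0]]
    - [45, [0.005, 0, 0.01], [0, 0, 0]]
    - [45, [0.005, 0, 0.01], [0, 0, 0]]

```text
clock: 20.32
position: [603.7, 194.3, 91.6]
ee_rot: [0.07, 0.998, -0.0, -0.0]
contact_force: [-6.6, -0.3, 5.0]
gripper_width: 55.5
grasp_force: 65.0
```

Emit:
jog_arm:
  plan:
    - [57, [0, 0, 0], [0, 0, 0]]
    - [62, [0, 0, 0], [0, 0, 0]]
    - [75, [0, 0, 0], [0, 0, 0]]
    - [85, [0, 0, 0], [0, 0, 0]]
    - [85, [0, 0, 0], [0, 0, 0]]
    - [85, [0, 0, -0.1], [0, 0, 0]]
    - [85, [0, 0, -0.3], [0, 0, 0]]
    - [85, [0, 0, -0.6], [0, 0, 0]]
    - [85, [0, 0, -0.9], [0, 0, 0]]
    - [85, [0, 0, -1], [0, 0, 0]]

```text
clock: 21.58
position: [605.0, 195.1, 193.3]
ee_rot: [0.07, 0.998, 0.001, 0.002]
contact_force: [0.7, -0.2, -0.5]
gripper_width: 85.1
grasp_force: 0.0
```

Emit:
jog_arm:
  plan:
    - [85, [0.3, 0, -0.4], [0, 0, 0]]
    - [85, [0.7, 0, -0.4], [0, 0, 0]]
    - [85, [1, 0, -0.4], [0, 0, 0]]
    - [85, [1, 0, -0.4], [0, 0, 0]]

```text
clock: 22.08
position: [503.1, 208.4, 230.5]
ee_rot: [0.069, 0.998, 0.0, -0.0]
contact_force: [0.7, 0.7, 0.0]
gripper_width: 85.2
grasp_force: 0.0
```

```bash
python3 go.py; python3 - <<'E'
from h import *
e=np.array([np.cos(-.139),np.sin(-.139)]);f=np.array([-e[1],e[0]])
for n in('scene','top'):
    g=get_image(n);P=cloud(g);x,y,z=np.moveaxis(P,-1,0)
    v=P[...,:2]-[625.2,191.5];a=v@e;b=v@f
    m=(a>-60)&(a<-2)&(abs(b)<50)&(z>129.5)&(z<137)
    q=P[m]
    if len(q)>5:
        r=cv2.minAreaRect(q[:,:2].astype(np.float32));print(n,len(q),'a',np.percentile(a[m],[2,50,98]),'b',np.percentile(b[m],[2,50,98]),'z',np.median(q[:,2]),r)
    m=(a>-60)&(a<-2)&(abs(b)<50)&(z>137); print(m.sum(), P[m].mean(0) if m.any() else '')
    if n=='scene': cv2.imwrite('pics/s7.png',cv2.resize(g['img'][100:240,300:460,::-1],None,fx=4,fy=4,interpolation=cv2.INTER_CUBIC))
E
```

```text
t 22.07 p [503.1 208.4 230.5] yhead 82.09 tilt [-0.0006  0.0002] F [0.7 0.7 0. ] w 85.2 g 0.0 j6 -2.4
scene 158 a [-38.15786632 -17.41028602  -2.71150682] b [-30.54300448  -2.91716081  26.78040644] z 132.9281165515552 ((604.6183471679688, 192.14169311523438), (60.1266975402832, 38.80965042114258), 86.81982421875)
17 [606.18416449 189.56893748 138.45831256]
top 258 a [-38.77840119 -21.89588475  -3.51401629] b [-29.67433902  -2.84903754  26.36824344] z 133.04350255301802 ((604.2970581054688, 193.28131103515625), (58.90940856933594, 36.76892852783203), 82.38448333740234)
41 [603.9501255  194.99180523 138.87061244]
```

View pics/s7.png

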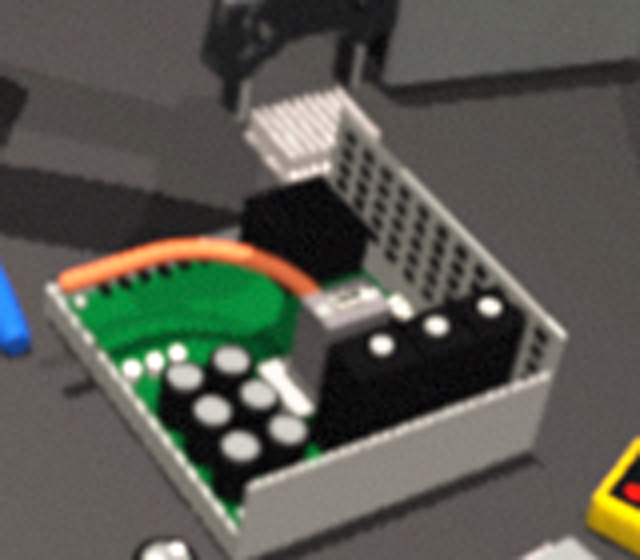

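The transducer stands at (345,340) with the bar through it, hard against the terminal block. Its top is at 133 mm, as it should be with the foot on the bracket, and it is square to the bar. I'll hand in.

```bash
python3 -c "
from bench import job_done; print(job_done())"
```

```text
the job is handed in; nothing more can be done
None
```

The transducer is threaded round the bar and stands square on its bracket against the terminal block, released at 22 s with the gripper clear; the other two parts stood in the tray in every picture that showed them, and the job is handed in, but no verdict came back.

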